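# Empty the nut portioner and rock out its gate block

### The job

Strip the nut portioner for washing: first take the flared steel pan by its handle, tip all four walnuts out of it into the grey tray, and stand the empty pan upright on the bench and let go of it. Then grip the tight aluminium gate block by its upright shank and rock it side to side, towards one steel cheek and then towards the other, until both cheeks have been pushed back and it comes free; lift it out and finish while still holding it upright, just clear above its seat. Leave the glass jar and the ring cutter where they are.

Things in the scene. Friction and masses are not known exactly. Their poses are not given: they have to be found in the camera images.
- portioner: Nut portioner, fixed: aluminium base plate 124 x 150 x 6 mm with a white guide housing (48 x 30 mm, top 46 mm above the bench) on its +y and on its -y side and a low white gearbox (58 mm high) on its +x side. Origin on the bench under the centre of the seat; the block is rocked towards this frame's +y and -y.
- seat (a point): Floor of the seat, 6 mm above the bench, on the portioner's centre; the block's foot stands on it in a pocket with 1.5 to 2 mm play each way. Axes as the portioner
- cheek_a (a joint): Steel cheek in the +y housing, 26 mm along x, tip 10.5 mm from the centre line, underside 24 and top 40 mm above the bench; both cheeks overhang the foot, so a straight pull only locks it. 0 m as found (against the block), up to 0.006 m pushed back into its housing. It slides stiffly (about 12 N) and stays where it is pushed. The foot passes when each is back by 4 mm or more
- cheek_b (a joint): The same for the cheek on the -y side (0 to 0.006 m, pushed back towards -y)
- block: Gate block, loose, same axes as the portioner at the start. Origin at the centre of the underside of its foot. Plain aluminium with a thin dark line round it. Foot 36 (x) x 28 (y) x 8 mm high; above it a straight shank 30 (x) x 20 (y) mm, up to 105 mm above the foot's underside. About 0.2 kg
- block_mid (a point): Centre of the gate block, 52.5 mm above the underside of its foot, axes as the block. Rocking it about its foot by some 0.2 to 0.25 rad pushes that side's cheek fully back
- block_foot (a point): Centre of the underside of the gate block's foot
- block_grip (a point): Point on the shank's axis where it is well gripped, 85 mm above the underside of the foot and 20 mm below the shank's top
- pan: Loose round flared steel pan, 0.14 kg: outer radius 33 mm at the base and 65 mm at the rim, 55 mm high, wall 3 mm. Origin at the centre of its underside, z up through the mouth; the straight handle points along its -x
- pan_mid (a point): Centre of the pan, 27.5 mm above its underside, axes as the pan
- pan_grip (a point): Middle of the pan's handle, 110 mm from the pan's axis along -x and 45 mm above the underside. The handle is a level round bar 14 mm thick, reaching from the rim (65 mm) to 160 mm from the axis
- tray: Grey open tray, fixed to the bench, 170 (x) x 190 (y) x 45 mm high, wall 4 mm. Origin at the centre of its underside
- jar: Bystander: glass jar with a steel lid, 66 mm across, 100 mm high, origin at the centre of its underside
- cutter: Bystander: steel ring cutter, 76 mm across, 40 mm high, origin at the centre of its underside
- nut0_mid (a point): Centre of a walnut, a rough ball 26 mm across, lying in the pan at the start
- nut1_mid (a point): Centre of another such walnut
- nut2_mid (a point): Centre of another such walnut
- nut3_mid (a point): Centre of another such walnut

How it is judged:
On the way, in this order (a step that is already met when the one before it is completed fails the run):
1. the pan is tipped and all four walnuts lie in the tray (x of nut0_mid in the frame of tray between -0.085 and 0.085 m and y of nut0_mid in the frame of tray between -0.095 and 0.095 m and z of each of nut0_mid, nut1_mid, nut2_mid, nut3_mid in the frame of tray below 0.045 m and x of nut1_mid in the frame of tray between -0.085 and 0.085 m and y of nut1_mid in the frame of tray between -0.095 and 0.095 m and x of nut2_mid in the frame of tray between -0.085 and 0.085 m and y of nut2_mid in the frame of tray between -0.095 and 0.095 m and x of nut3_mid in the frame of tray between -0.085 and 0.085 m and y of nut3_mid in the frame of tray between -0.095 and 0.095 m and angle between pan_mid's own z axis and vertical above 0.5 rad).
2. the empty pan stands upright on the bench, let go (x of nut0_mid in the frame of tray between -0.085 and 0.085 m and y of nut0_mid in the frame of tray between -0.095 and 0.095 m and z of each of nut0_mid, nut1_mid, nut2_mid, nut3_mid in the frame of tray below 0.045 m and x of nut1_mid in the frame of tray between -0.085 and 0.085 m and y of nut1_mid in the frame of tray between -0.095 and 0.095 m and x of nut2_mid in the frame of tray between -0.085 and 0.085 m and y of nut2_mid in the frame of tray between -0.095 and 0.095 m and x of nut3_mid in the frame of tray between -0.085 and 0.085 m and y of nut3_mid in the frame of tray between -0.095 and 0.095 m and angle between pan_mid's own z axis and vertical below 0.12 rad and height (world z) of pan_mid below 0.033 m and contact force between the fingers and pan below 0.1 N), for 0.2 s.
3. the block is rocked over to one side, pushing that cheek back at least 1.5 mm (angle between block_mid's own z axis and vertical above 0.05 rad and value of joint any of cheek_a, cheek_b above 0.0015 m).
4. the block is rocked over to the other side too, pushing both cheeks back at least 1.5 mm (angle between block_mid's own z axis and vertical above 0.05 rad and value of joint each of cheek_a, cheek_b above 0.0015 m).
At the end, for the whole second after the job is handed in: Walnuts all in the tray; pan upright on the bench (0.12 rad), let go; block held still by the fingers alone, upright within 0.15 rad, clear of the portioner, foot underside 43 to 130 mm above the bench (cheek tops 40 mm) and within 40 mm sideways of the seat centre (all of step 2 and z of block_foot in the frame of portioner between 0.043 and 0.13 m and horizontal distance between block_foot and seat below 0.04 m and angle between block_mid's own z axis and vertical below 0.15 rad and contact force between block and portioner below 0.1 N and contact force between the fingers and block above 2 N and linear speed of block below 0.02 m/s); the arm keeps its last pose, push and grip.
It fails at once if the jar is moved by more than 30 mm (distance of jar from where it was at the start of the episode above 0.03 m).
It fails at once if the cutter is moved by more than 30 mm (distance of cutter from where it was at the start of the episode above 0.03 m).
It also fails if it takes over 72 s, if anything falls off the work surface, if the arm or the gripper's body presses on something with over 40 N, if the wrist force passes 120 N, or if a joint passes its speed limit or range.

### The arm

A 6-joint arm with a two-finger parallel gripper is mounted at the origin on the work surface. World frame = base frame: x ahead of the robot, y to its left, z up, the work surface at z = 0. Lengths are in m, angles in rad, forces in N, time in s.
With the tool pointing down it reaches from about 0.4 to 0.825 m from the base axis. Payload 7 kg.
Tool frame: the origin (TCP) lies at the very end of the fingers, on their centre line; the grasp point (between the pads) lies 19 mm behind it; z points along the fingers, x is the direction in which the jaws open and shut, and the axes are right-handed (so a half turn about z gives the same grasp; the last joint's range is limited). The gripper opens to 88 mm and grips with 3 to 60 N. Pads are 19 mm wide; open, the fingers measure 130 mm over their backs; the gripper's body (78 mm by 193 mm) begins 47 mm behind the grasp point.
Start: joints at [1.49, 0.359, 0.012, 0, -1.224, -0.288], TCP at [0.243, 0.63, 0.227] pointing down, gripper open.
Joint ranges: [-3.07, 3.07], [-1.43, 2.12], [-1.02, 1.25], [-3.03, 1.67], [-3.05, -0], [-3.03, 3.03]. Speed limits (rad/s): [2.39, 2.39, 3.01, 3.14, 3.14, 3.14].

### API

Orientations are given as [roll, pitch, yaw] about the fixed x, y, z axes, in that order (R = Rz(yaw) Ry(pitch) Rx(roll)).
In Python, from station import telemetry, grab_frame, arm, regions_of, pinpoint gives the robot as it stands. The module is installed in compiled form; this text tells all that it offers.
- The arm moves only by the shell command python3 -m inch 'ROWS' [FORCE]. ROWS is text: rows parted by semicolons, each of 7 numbers parted by spaces: the opening, from 0 (shut) to 1 (fully open), then the shift along the world's x, y, z in cm, then the turn, a rotation vector about the world's x, y, z in degrees. A call has 1 to 12 rows; each row is the pose to reach, as a shift and turn from the pose measured when the call began; what a row does not reach only later rows make up. A row lasts 1/8 s, in which the tool goes at most 62.5 mm and 10.7 degrees, less where a joint would pass 70% of its speed; a pose out of reach is approached as far as the arm can. A call with a gripper value outside its range is refused whole. The fingers move at their own pace and stop on an object; FORCE is the grip in N (left out, the last holds). Time passes only in rows, so rows that repeat a pose let the fingers close. It gives the time, the measured TCP pose, the force and the opening at its end, in the units of the state.
- telemetry.get_state(): the state, without advancing time (a new reading comes with each control period).
- grab_frame(name): name is "scene" or "top"; returns a dict with "pixels" (384x512x3 uint8, red, green, blue), "fx", "fy", "cx", "cy" (pixels), "R" (3x3) and "t" (3): a world point X has camera coordinates R X + t. Camera axes: x right, y down, z forward; pixel columns grow to the right and rows downward; lengths in m; the calibration is good to about 2 mm. A picture is of the moment at which its call begins. There is no depth.
- arm.job_done(): hands the job in, once; it reports no verdict.
Trained networks look in the newest picture that a camera, given by its name, has taken for a name from the list of things; names that differ only in an ending like _2 or _b are one class to them, and where a whole thing is asked for, a point or a joint stands for the part that bears it (a point fixed in the world has none). Each returns a list of dicts, best first, with "p" (0 to 1); they miss things now and then, are a little off and sometimes report something else, mostly with a low value. They report only what shows in the picture. A call takes as long as a camera call.
- regions_of(camera, name): "pixels" (384x512 bool, what is visible of it) and "bbox" ([left, top, right, bottom] in pixels, round what is visible of it).
- pinpoint(camera, name): "location" ([column, row] in pixels: a listed point, or the origin of a listed thing).
The state is a dict: "t": time; "q": joint angles; "qd": joint speeds; "joint_efforts": joint torques, N m; "eef_pos": TCP position; "ee_rot": TCP orientation; "force": force on the tool from outside, world axes, zero at the start; "moment": the same for the moment, N m; "width": finger opening in m.
Only numpy, scipy, OpenCV 4.12 (cv2) and the standard library are available. Lean on these libraries where they do the work, as an engineer would, in place of code of your own. Each camera call takes 0.05 s, during which the arm holds its last target. There are 200 camera calls.

## Working session

There is one attempt and no reset: what is moved stays moved. The work goes in short steps, Python scripts to look and compute and a shell command to move; the robot and the scene stay as the last step left them, time stands still between calls to the robot, and variables do not carry over. Pictures are saved under pics/ and viewed, about 8 in all and at most 12, crops included, and the job is handed in when it is done.

```bash
mkdir -p pics; cat > h.py <<'E'
import numpy as np, cv2
from station import telemetry, grab_frame, arm, regions_of, pinpoint
def save(n,f): cv2.imwrite('pics/'+n+'.png',f['pixels'][:,:,::-1])
def ray(f,p):
    R=np.array(f['R']);t=np.array(f['t'])
    d=R.T@np.array([(p[0]-f['cx'])/f['fx'],(p[1]-f['cy'])/f['fy'],1]);return -R.T@t,d
def atz(f,p,z):
    c,d=ray(f,p);return c+d*(z-c[2])/d[2]
def tri(fa,pa,fb,pb):
    A=0;b=0
    for f,p in((fa,pa),(fb,pb)):
        c,d=ray(f,p);d=d/np.linalg.norm(d);M=np.eye(3)-np.outer(d,d);A=A+M;b=b+M@c
    x=np.linalg.solve(A,b);return x
def proj(f,X):
    c=np.array(f['R'])@X+np.array(f['t']);return [f['fx']*c[0]/c[2]+f['cx'],f['fy']*c[1]/c[2]+f['cy']]
E
python3 - <<'E'
from h import *
np.set_printoptions(precision=4,suppress=True)
s=grab_frame('scene');t=grab_frame('top')
cv2.imwrite('pics/a.png',np.hstack([s['pixels'],t['pixels']])[:,:,::-1]) if 0 else (save('s0',s),save('t0',t))
for f in(s,t): print(f['fx'],ray(f,[256,192]))
for n,z in [('portioner',0),('seat',.006),('block_mid',.0585),('block_foot',.006),('block_grip',.091),('pan',0),('pan_mid',.0275),('pan_grip',.045),('tray',0),('jar',0),('cutter',0),('nut0_mid',.02)]:
    a=pinpoint('scene',n);b=pinpoint('top',n)
    r=[n]
    if a: r+=[round(a[0]['p'],2),a[0]['location'],atz(s,a[0]['location'],z)]
    if b: r+=['|',round(b[0]['p'],2),b[0]['location'],atz(t,b[0]['location'],z)]
    if a and b: r+=['tri',tri(s,a[0]['location'],t,b[0]['location'])]
    print(*r)
print(telemetry.get_state())
E
```

```text
478.3507427825287 (array([ 1.1531, -0.7438,  0.77  ]), array([-0.4651,  0.6599, -0.5901]))
385.68484829790776 (array([0.44  , 0.005 , 0.9527]), array([ 0.1979, -0.0131, -0.9801]))
portioner 0.66 [239.9, 224.7] [ 0.5922 -0.0188  0.    ]
seat 0.94 [242.5, 222.5] [ 0.5968 -0.0139  0.006 ] | 0.61 [256.9, 210.3] [ 0.5849 -0.0101  0.006 ] tri [ 0.5886 -0.0081 -0.0026]
block_mid 0.63 [241.2, 204.6] [ 0.5923 -0.0111  0.0585] | 0.54 [260.3, 201.8] [ 0.5971 -0.0172  0.0585] tri [ 0.5964 -0.0169  0.0639]
block_foot 0.77 [239.1, 219.9] [ 0.5838 -0.0106  0.006 ] | 0.53 [258.8, 208.2] [ 0.5902 -0.0148  0.006 ] tri [ 0.5886 -0.0153  0.0116]
block_grip 0.96 [240.6, 192.2] [ 0.5878 -0.0061  0.091 ] | 0.51 [257.2, 203.8] [ 0.5868 -0.0093  0.091 ] tri [ 0.5877 -0.0084  0.092 ]
pan 0.91 [163.9, 271.5] [ 0.5489 -0.2448  0.    ] | 0.84 [345.4, 227.5] [ 0.544  -0.2299  0.    ] tri [ 0.5428 -0.2353 -0.0112]
pan_mid | 0.9 [350.4, 224.2] [ 0.5491 -0.2356  0.0275]
pan_grip 0.55 [129.6, 241.0] [ 0.4536 -0.2487  0.045 ] | 0.92 [363.2, 269.6] [ 0.4417 -0.2561  0.045 ] tri [ 0.4464 -0.2515  0.0436]
tray 0.62 [290.
[... 238 characters left out ...]
.83 [270.7, 271.9] [ 0.7451 -0.1105  0.    ] | 0.55 [298.5, 149.7] [ 0.7445 -0.117   0.    ] tri [ 0.7453 -0.1151  0.0033]
nut0_mid 0.53 [170.3, 260.1] [ 0.5518 -0.224   0.02  ] | 0.44 [345.0, 218.6] [ 0.5636 -0.2249  0.02  ] tri [ 0.5601 -0.2261  0.0266]
{'t': 1.3, 'q': array([ 1.4901,  0.3586,  0.0119,  0.    , -1.2241, -0.2881]), 'qd': array([ 0.0014, -0.0019, -0.0007, -0.0019, -0.0013, -0.0017]), 'joint_efforts': array([ -0.0003, -58.2382,  29.3291,   7.0022,   0.0123,  -0.    ]), 'eef_pos': array([0.2433, 0.6296, 0.2265]), 'ee_rot': array([-3.1416, -0.0001, -1.9396]), 'force': array([ 0.0876, -0.0952, -0.4112]), 'moment': array([-0.0406, -0.051 , -0.0413]), 'width': 0.08789268688693988}
```

```bash
python3 - <<'E'
import cv2
a=cv2.imread('pics/t0.png');cv2.imwrite('pics/t0b.png',cv2.resize(a,(800,600),interpolation=3))
a=cv2.imread('pics/s0.png')[120:340,80:400];cv2.imwrite('pics/s0b.png',cv2.resize(a,(800,550),interpolation=3))
E
```

```text
(no output)
```

View pics/t0b.png

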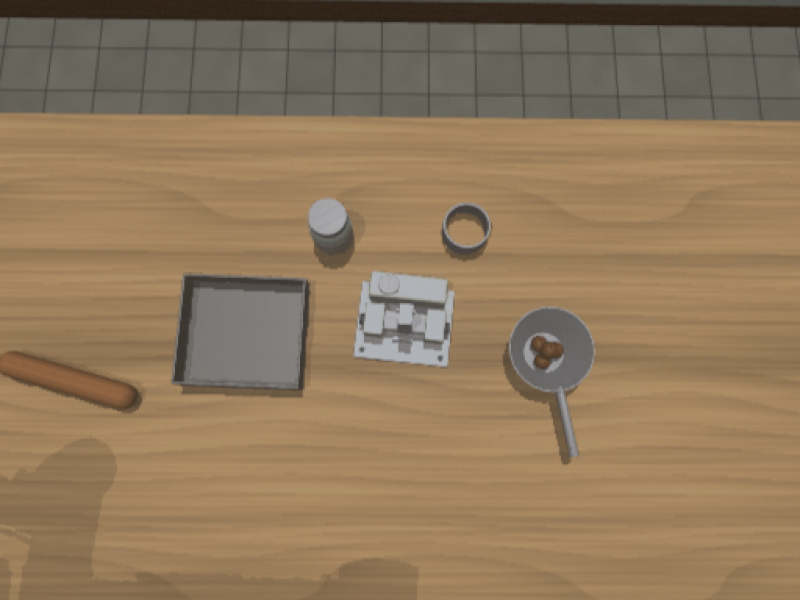

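View pics/s0b.png

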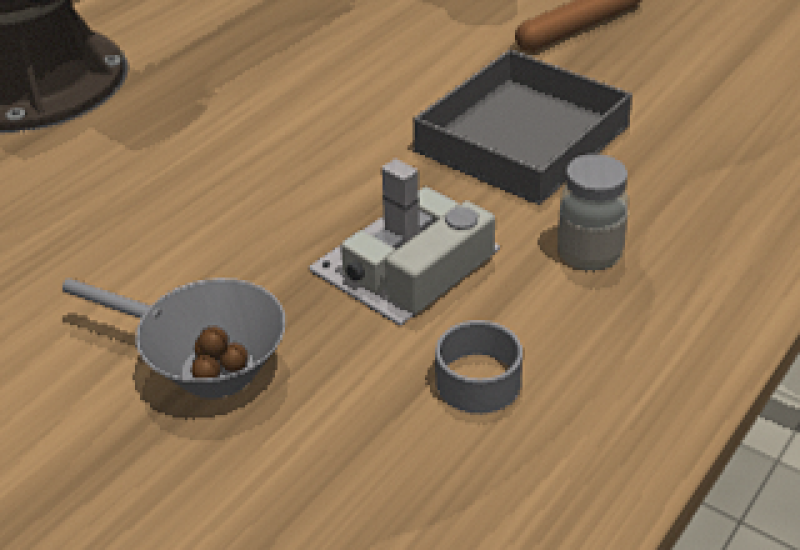

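The top view (800x600) shows the tray centred at about (243,332), the portioner at (405,320), and the pan at (552,350) with its handle running to (573,457). The jar is at (328,225), the cutter at (467,228), and an unlisted roller at (65,380). The scene view agrees. Next I'll fit these shapes more precisely.

```bash
python3 - <<'E'
from h import *
np.set_printoptions(precision=4,suppress=True)
t=grab_frame('top');s=grab_frame('scene')
k=1/1.5625
P=lambda u,v,z:atz(t,[u*k,v*k],z)[:2]
def yaw(a): return np.degrees(np.arctan2(a[1],a[0]))
b=P(560.5,392,.05);e=P(573.5,456,.05);print('handle',b,e,yaw(b-e),np.linalg.norm(b-e))
rc=np.array([P(u,v,.055) for u,v in((509,350),(594,350),(552,308),(550,392))]);print('rim',rc,(rc[:2].mean(0)[1],rc[2:].mean(0)))
c=[P(u,v,.045) for u,v in((185,275),(308,278),(302,388),(175,384))];print('tray',np.mean(c,0),yaw(c[1]-c[2]),yaw(c[0]-c[3]),yaw(c[3]-c[2]))
c=[P(u,v,.006) for u,v in((453,290),(447,366),(355,358))];print('plate',c,yaw(c[0]-c[1]),yaw(c[2]-c[1]),(c[0]+c[2])/2)
for n in('pan_grip','block'):
  for cam,f in(('top',t),('scene',s)):
    r=regions_of(cam,n)
    if r:
        m=r[0]['pixels'].astype(np.uint8);print(n,cam,r[0]['p'],r[0]['bbox'],cv2.minAreaRect(cv2.findNonZero(m)))
E
```

```text
handle [ 0.4843 -0.2464] [ 0.3921 -0.2609] 8.929694784949026 0.09337291855978448
rim [[ 0.546  -0.1706]
 [ 0.5467 -0.2985]
 [ 0.6105 -0.2382]
 [ 0.484  -0.2294]] (np.float64(-0.23454835795009837), array([ 0.5472, -0.2338]))
tray [0.5749 0.2313] -1.0805734934808184 -0.8326399892633348 88.4953152528195
plate [array([ 0.6482, -0.0929]), array([ 0.526 , -0.0819]), array([0.5378, 0.0627])] -5.17875339347506 85.34812551668593 [ 0.593  -0.0151]
pan_grip top 0.7 [326.3, 194.1, 382.1, 290.0] ((362.88580322265625, 238.67897033691406), (91.9659423828125, 54.370445251464844), 56.04093933105469)
pan_grip scene 0.75 [108.4, 229.1, 195.7, 278.1] ((149.772216796875, 254.7884063720703), (47.07921600341797, 86.84917449951172), 89.01223754882812)
block top 0.59 [253.4, 193.2, 264.1, 215.6] ((258.0, 204.5), (21.0, 10.0), 90.0)
block scene 0.71 [231.0, 180.9, 251.4, 218.4] ((240.0, 199.0), (30.0, 14.0), 90.0)
```

```bash
python3 -m inch '1 26 -43 2 0 0 -75;1 26 -43 2 0 0 -75;1 26 -43 2 0 0 -75;1 26 -43 2 0 0 -75;1 26 -43 2 0 0 -75;1 26 -43 2 0 0 -75;1 26 -43 2 0 0 -75;1 26 -43 2 0 0 -75;1 26 -43 2 0 0 -75' 60; python3 -c "
from h import *
print(telemetry.get_state()['q'])"
```

```text
t: 2.72
eef_pos: [0.5048, 0.1962, 0.2469]
ee_rot: [-3.142, 0.0, 3.03]
force: [-0.1, 0.3, -0.0]
width: 0.0874
[ 7.33003138e-01  1.25596400e-01 -2.51737645e-01  4.10810811e-04
 -1.19315231e+00 -8.45010264e-01]
```

```bash
python3 -m inch '1 -6.6 -44.9 -9 0 0 -74.6;1 -6.6 -44.9 -9 0 0 -74.6;1 -6.6 -44.9 -9 0 0 -74.6;1 -6.6 -44.9 -9 0 0 -74.6;1 -6.6 -44.9 -9 0 0 -74.6;1 -6.6 -44.9 -9 0 0 -74.6;1 -6.6 -44.9 -9 0 0 -74.6;1 -6.6 -44.9 -9 0 0 -74.6;1 -6.6 -44.9 -9 0 0 -74.6;1 -6.6 -44.9 -9 0 0 -74.6' 60; python3 - <<'E'
from h import *
s=telemetry.get_state();print(s['q'],s['eef_pos'],s['ee_rot'])
f=grab_frame('scene');t=grab_frame('top')
a=f['pixels'][150:330,40:300];b=t['pixels'][120:320,260:460]
cv2.imwrite('pics/c1.png',np.hstack([cv2.resize(a,(430,300),interpolation=3),cv2.resize(b,(300,300),interpolation=3)])[:,:,::-1])
E
```

```text
t: 3.98
eef_pos: [0.4391, -0.2522, 0.157]
ee_rot: [3.141, 0.0, 1.728]
force: [0.7, -0.0, -0.2]
width: 0.0876
[-1.32689026e-01  1.40578179e-01 -4.53597524e-01  4.18945316e-04
 -9.76347417e-01 -1.28118324e+00] [ 0.43907405 -0.25223793  0.15695563] [3.14143000e+00 4.10696667e-04 1.72795494e+00]
```

View pics/c1.png

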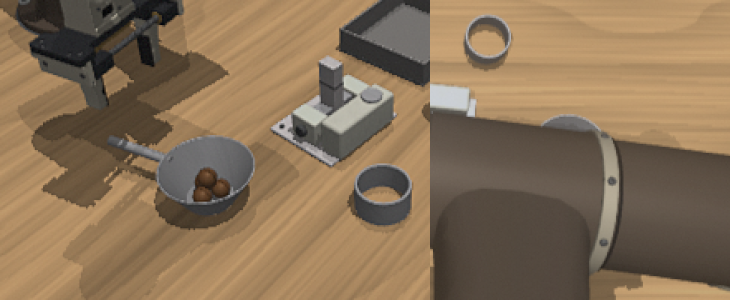

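The open gripper hangs above the handle, with its fingers on either side at about (95,90) and (150,50) in the crop. I'll lower it and grip.

```bash
python3 -m inch '1 0 0 -5 0 0 0;1 0 0 -10 0 0 0;1 0 0 -13 0 0 0;1 0 0 -13.1 0 0 0;0 0 0 -13.1 0 0 0;0 0 0 -13.1 0 0 0;0 0 0 -13.1 0 0 0;0 0 0 -13.1 0 0 0;0 0 0 -13.1 0 0 0;0 0 0 -13.1 0 0 0' 60; python3 -m inch '0 0 0 1 0 0 0;0 0 0 2 0 0 0;0 0 0 3 0 0 0;0 0 0 3 0 0 0'; python3 - <<'E'
from h import *
f=grab_frame('scene')
cv2.imwrite('pics/c2.png',cv2.resize(f['pixels'][150:330,40:300],(650,450),interpolation=3)[:,:,::-1])
E
```

```text
t: 5.32
eef_pos: [0.4393, -0.2519, 0.0263]
ee_rot: [3.141, 0.001, 1.729]
force: [0.5, 0.2, 0.0]
width: 0.0332
t: 5.82
eef_pos: [0.4397, -0.252, 0.0572]
ee_rot: [3.139, 0.001, 1.729]
force: [-1.0, -0.5, -2.2]
width: 0.0106
```

View pics/c2.png

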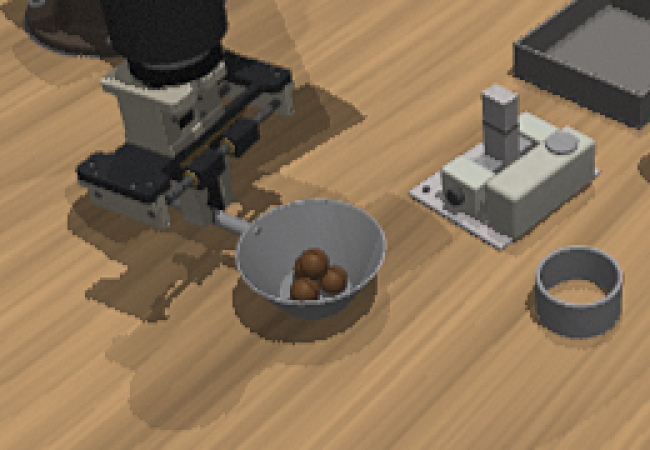

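The pan came up (wrist load -2.2 N), but the fingers closed while rising. The width of 10.6 mm on a 14 mm bar means the bar sits at the fingertips, so I'll set it down and regrip.

```bash
python3 -m inch '0 0 0 -1 0 0 0;0 0 0 -1.6 0 0 0;0 0 0 -2.2 0 0 0;0 0 0 -2.6 0 0 0;0.35 0 0 -2.8 0 0 0;0.35 0 0 -3.1 0 0 0;0.35 0 0 -3.1 0 0 0;0 0 0 -3.1 0 0 0;0 0 0 -3.1 0 0 0;0 0 0 -3.1 0 0 0;0 0 0 -3.1 0 0 0;0 0 0 -3.1 0 0 0' 60; python3 -m inch '0 0 0 0 0 0 0;0 0 0 0 0 0 0;0 0 0 0 0 0 0;0 0 0 0 0 0 0'
```

```text
t: 7.38
eef_pos: [0.4394, -0.2518, 0.0255]
ee_rot: [3.14, 0.001, 1.729]
force: [-0.7, -0.0, -0.5]
width: 0.0124
t: 7.88
eef_pos: [0.4394, -0.2518, 0.0256]
ee_rot: [3.14, 0.001, 1.729]
force: [0.2, 1.0, -1.3]
width: 0.0122
```

```bash
python3 -m inch '0 0 0 1 0 0 0;0 0 0 3 0 0 0;0 0 0 6 0 0 0;0 0 0 9 0 0 0;0 0 0 12 0 0 0;0 0 0 15 0 0 0;0 0 0 18 0 0 0;0 0 0 20 0 0 0;0 0 0 20 0 0 0'; python3 - <<'E'
from h import *
f=grab_frame('scene')
cv2.imwrite('pics/c3.png',cv2.resize(f['pixels'][50:330,40:300],(520,560),interpolation=3)[:,:,::-1])
E
```

```text
t: 9.0
eef_pos: [0.4398, -0.2519, 0.2273]
ee_rot: [3.137, 0.002, 1.729]
force: [0.2, -0.7, -3.0]
width: 0.0122
```

View pics/c3.png

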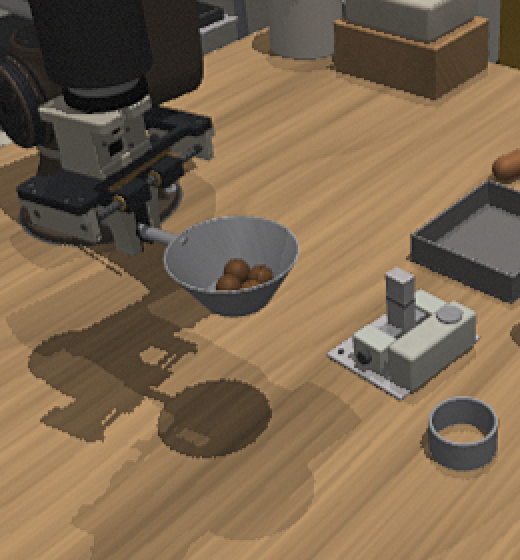

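```bash
python3 - <<'E'
from scipy.spatial.transform import Rotation as R
import numpy as np
E=R.from_euler
def fk(q,sg): return E('z',q[0])*E('y',q[1]-q[2])*E('x',sg*q[3])*E('y',-q[4])*E('x',-q[5])
from station import telemetry
s=telemetry.get_state();q=s['q'];C=fk(q,1).inv()*E('xyz',s['ee_rot'])
print('chk',np.degrees((fk([1.4901,.3586,.0119,0,-1.2241,-.2881],1)*C).as_euler('xyz')))
for sg in(1,):
  for phi in(-20,0,20,40,60,90):
    for th in(-110,-90,-60,60,90,110):
      T=E('z',phi,degrees=True)*E('x',th,degrees=True)*E('xyz',[180,0,90],degrees=True)
      gp=np.array([.575,.23,.19])-.11*np.array([np.cos(np.radians(phi)),np.sin(np.radians(phi)),0])
      w=gp-T.apply([0,0,1])*.28
      r=np.hypot(w[0],w[1]);q1=np.arctan2(w[1],w[0])+np.arcsin(min(1,.19/r))
      for p in(.3,):
        W=(E('z',q1)*E('y',p)).inv()*T*C.inv()
        a=W.as_euler('XYX') # x,y,x
        sol=[]
        for a4,a5,a6 in((a),(a[0]+np.pi,-a[1],a[2]+np.pi)):
          q5=-a5
          if q5<=0: sol.append(np.degrees([(a4+np.pi)%(2*np.pi)-np.pi,q5,(-a6+np.pi)%(2*np.pi)-np.pi]).round())
        print(phi,th,'r%.2f q1 %.0f'%(r,np.degrees(q1)),*sol)
E
```

```text
chk [ 1.79996404e+02 -1.24620792e-02 -1.11136429e+02]
-20 -110 r0.76 q1 57 [-105. -167.  -79.]
-20 -90 r0.78 q1 57 [ -37. -159. -144.]
-20 -60 r0.74 q1 57 [ -15. -131. -163.]
-20 60 r0.39 q1 35 [  62.  -34. -104.]
-20 90 r0.38 q1 31 [110. -42. -64.]
-20 110 r0.38 q1 33 [134. -52. -47.]
0 -110 r0.68 q1 63 [-101. -154.  -88.]
0 -90 r0.69 q1 64 [ -59. -149. -125.]
0 -60 r0.66 q1 62 [ -30. -126. -147.]
0 60 r0.47 q1 23 [ 65. -62. -85.]
0 90 r0.47 q1 18 [ 95. -73. -72.]
0 110 r0.47 q1 20 [116. -78. -67.]
20 -110 r0.58 q1 68 [-101. -140.  -93.]
20 -90 r0.59 q1 69 [ -71. -136. -115.]
20 -60 r0.57 q1 67 [ -42. -117. -133.]
20 60 r0.56 q1 16 [ 60. -85. -73.]
20 90 r0.57 q1 12 [ 88. -97. -73.]
20 110 r0.56 q1 14 [ 108. -101.  -76.]
40 -110 r0.48 q1 71 [-103. -125.  -97.]
40 -90 r0.49 q1 73 [ -79. -122. -110.]
40 -60 r0.48 q1 69 [ -51. -105. -120.]
40 60 r0.65 q1 15 [  53. -102.  -62.]
40 90 r0.67 q1 12 [  81. -117.  -71.]
40 110 r0.66 q1 13 [ 103. -121.  -81.]
60 -110 r0.40 q1 71 [-107. -106. -103.]
60 -90 r0.39 q1 74 [ -86. -103. -108.]
60 -60 r0.40 q1 68 [ -59.  -88. -109.]
60 60 r0.73 q1 16 [  44. -115.  -50.]
60 90 r0.76 q1 14 [  73. -133.  -66.]
60 110 r0.75 q1 15 [ 101. -137.  -86.]
90 -110 r0.33 q1 56 [-122.  -66. -120.]
90 -90 r0.32 q1 59 [-100.  -60. -110.]
90 -60 r0.35 q1 52 [-65. -49. -87.]
90 60 r0.83 q1 22 [  24. -128.  -27.]
90 90 r0.86 q1 21 [  52. -153.  -49.]
90 110 r0.85 q1 21 [ 101. -160.  -94.]
```

```bash
python3 -m inch '0 0 2 0 0 0 0;0 0.1 5 0 0 0 1;0 0.3 9 0 0 0 2;0 0.4 14 0 0 0 3;0 0.6 19 0 0 0 4;0 0.8 24 0 0 0 5;0 1 29 0 0 0 7;0 1.2 34 0 0 0 8;0 1.3 39 0 0 0 9;0 1.4 44 0 0 0 10;0 1.5 47 0 0 0 11;0 1.5 49 0 0 0 11'; python3 -m inch '0 0 0.2 -1 0 0 0;0 0 0.2 -3 0 0 0;0 0 0.2 -3 0 0 0'; python3 - <<'E'
from h import *
print(telemetry.get_state()['q'])
f=grab_frame('scene')
cv2.imwrite('pics/c4.png',cv2.resize(f['pixels'][30:270,200:460],(520,480),interpolation=3)[:,:,::-1])
E
```

```text
t: 10.55
eef_pos: [0.4533, 0.2392, 0.2244]
ee_rot: [-3.141, 0.001, 1.922]
force: [0.4, -1.0, -2.1]
width: 0.0122
t: 10.92
eef_pos: [0.4521, 0.2394, 0.1922]
ee_rot: [-3.137, 0.003, 1.92]
force: [-0.1, 0.5, -1.4]
width: 0.0122
[ 8.71693963e-01  1.18857771e-01 -3.90297269e-01  5.21547058e-04
 -1.06708838e+00 -2.09337373e+00]
```

View pics/c4.png

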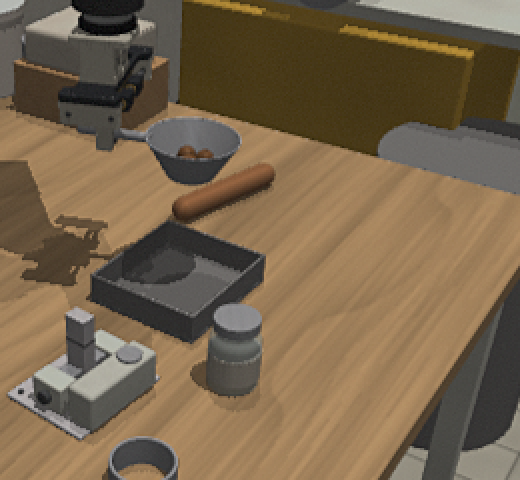

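```bash
python3 -m inch '0 0 0.2 0 9.4 3.4 0;0 -0.2 0.6 -0.5 18.8 6.8 0;0 -0.3 0.9 -1 28.2 10.3 0;0 -0.4 1.1 -1.3 37.6 13.7 0;0 -0.5 1.3 -1.4 42.3 15.4 0;0 -0.5 1.3 -1.4 42.3 15.4 0;0 -0.5 1.3 -1.4 42.3 15.4 0;0 -0.5 1.3 -1.4 42.3 15.4 0'; python3 - <<'E'
from h import *
print(telemetry.get_state()['q'])
E
```

```text
t: 11.98
eef_pos: [0.4477, 0.2535, 0.1805]
ee_rot: [3.141, -0.782, 1.924]
force: [-1.2, 0.6, -2.1]
width: 0.0126
[ 0.25432713  0.28157036 -0.17183976 -0.8093126  -1.31913649 -1.17678114]
```

```bash
python3 -m inch '0 0 0.1 0.2 6.6 2.4 0;0 0 0.2 0.4 13.2 4.8 0;0 -0.1 0.3 0.6 19.8 7.2 0;0 -0.1 0.4 0.8 26.4 9.6 0;0 -0.2 0.4 1 33 12 0;0 -0.2 0.5 1.1 40 14.6 0;0 -0.2 0.5 1.1 47 17.1 0;0 -0.2 0.5 1.1 47 17.1 0;0 -0.2 0.5 1.1 47 17.1 0;0 -0.2 0.5 1.1 47 17.1 0;0 -0.2 0.5 1.1 47 17.1 0;0 -0.2 0.5 1.1 47 17.1 0'; python3 - <<'E'
from h import *
print(telemetry.get_state()['q'])
f=grab_frame('scene');t=grab_frame('top')
a=f['pixels'][60:240,200:360];b=t['pixels'][110:290,80:260]
cv2.imwrite('pics/c5.png',np.hstack([cv2.resize(a,(356,400),interpolation=3),cv2.resize(b,(400,400),interpolation=3)])[:,:,::-1])
E
```

```text
t: 13.48
eef_pos: [0.4457, 0.2586, 0.1923]
ee_rot: [0.064, -1.488, -1.284]
force: [0.4, 0.1, -1.7]
width: 0.0123
[-0.07403336  0.76578612 -0.09132121 -1.294561   -1.90882418 -0.67875135]
```

View pics/c5.png

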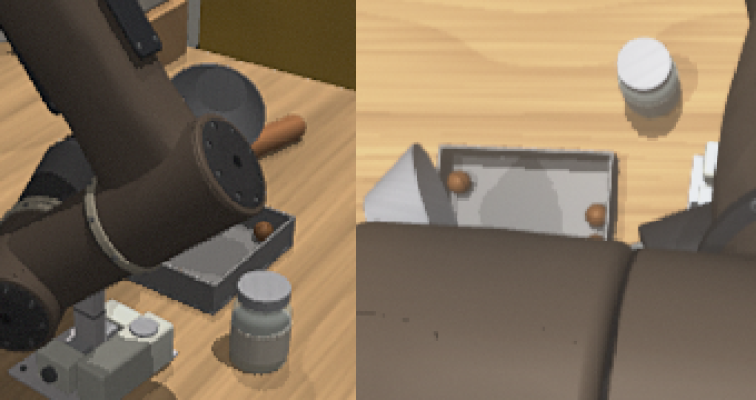

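At least three walnuts show in the tray and the fourth is hidden by the arm. I'll roll back and count.

```bash
python3 -m inch '0 0 -0.1 0 -8 -2.9 0;0 0 -0.1 -0.2 -16 -5.8 0;0 0.1 -0.2 -0.4 -24 -8.7 0;0 0.2 -0.3 -0.8 -32 -11.6 0;0 0.2 -0.4 -1 -40 -14.6 0;0 0.2 -0.5 -1.1 -47 -17.1 0;0 0.2 -0.5 -1.1 -47 -17.1 0;0 0.2 -0.5 -1.1 -47 -17.1 0;0 0.2 -0.5 -1.1 -47 -17.1 0'; python3 - <<'E'
from h import *
print(telemetry.get_state()['q'])
f=grab_frame('scene');t=grab_frame('top')
a=f['pixels'][60:260,180:360];b=t['pixels'][110:290,80:260]
cv2.imwrite('pics/c6.png',np.hstack([cv2.resize(a,(360,400),interpolation=3),cv2.resize(b,(400,400),interpolation=3)])[:,:,::-1])
E
```

```text
t: 14.7
eef_pos: [0.4474, 0.2528, 0.1796]
ee_rot: [-3.139, -0.783, 1.921]
force: [0.6, -0.0, -1.9]
width: 0.0126
[ 0.25267678  0.28355738 -0.17218564 -0.80973107 -1.32032635 -1.1762595 ]
```

View pics/c6.png

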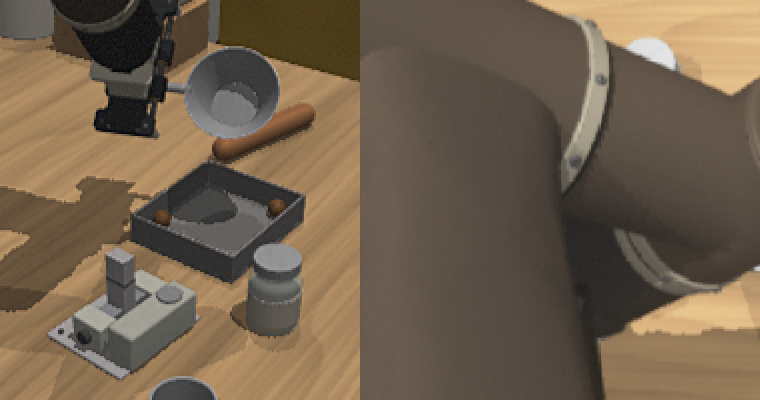

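The pan is empty. Two walnuts show from this side and the tray wall hides the rest of the floor. I'll bring the pan upright and take it back to its old spot, then count from the top camera.

```bash
python3 -m inch '0 0 -0.1 0.3 -8 -2.9 0;0 0.1 -0.3 0.7 -16 -5.8 0;0 0.2 -0.6 1.5 -24 -8.7 0;0 0.4 -1 2.5 -32 -11.6 0;0 0.5 -1.3 3.5 -40 -14.5 0;0 0.5 -1.3 4 -42.3 -15.4 0;0 0.5 -1.3 4 -42.3 -15.4 0;0 0.5 -1.3 4 -42.3 -15.4 0'; python3 -m inch '0 -0.1 -2 0 0 0 -1;0 -0.2 -6 0 0 0 -2;0 -0.4 -11 0 0 0 -3;0 -0.6 -16 0 0 0 -4;0 -0.8 -21 0 0 0 -5;0 -0.9 -26 0 0 0 -6;0 -1 -31 0 0 0 -7;0 -1.2 -36 0 0 0 -8;0 -1.3 -41 0 0 0 -9;0 -1.3 -46 0 0 0 -10;0 -1.3 -49 0 0 0 -11;0 -1.3 -49 0 0 0 -11'; python3 - <<'E'
from h import *
t=grab_frame('top');f=grab_frame('scene')
print([ (n,round(r['p'],2),atz(t,r['location'],.017).round(3)) for n in('nut0_mid',) for r in pinpoint('top',n)])
b=t['pixels'][120:280,90:250];a=f['pixels'][60:300,60:330]
cv2.imwrite('pics/c7.png',np.hstack([cv2.resize(a,(394,350),interpolation=3),cv2.resize(b,(350,350),interpolation=3)])[:,:,::-1])
E
```

```text
t: 15.8
eef_pos: [0.4526, 0.2392, 0.2188]
ee_rot: [-3.137, 0.003, 1.92]
force: [-0.7, 0.2, -2.0]
width: 0.0125
t: 17.3
eef_pos: [0.438, -0.2535, 0.2182]
ee_rot: [-3.136, 0.002, 1.722]
force: [0.3, -0.1, -2.4]
width: 0.0125
[('nut0_mid', 0.61, array([0.51 , 0.196, 0.017]))]
```

View pics/c7.png

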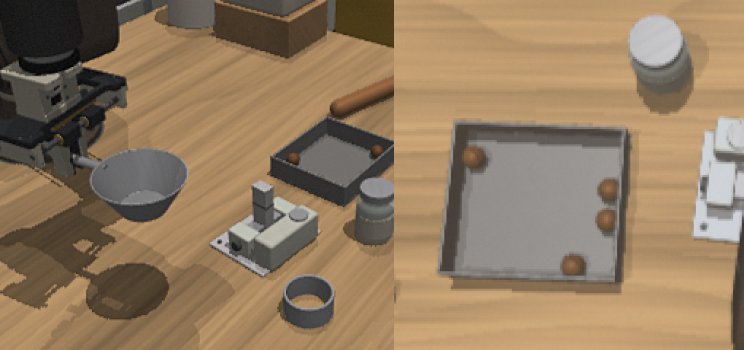

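All four walnuts are in the tray, at (473,157), (609,189), (606,220) and (572,264) in the right-hand crop. Now I'll lower the pan.

```bash
python3 -m inch '0 0 0 -4 0 0 0;0 0 0 -8 0 0 0;0 0 0 -12 0 0 0;0 0 0 -15 0 0 0;0 0 0 -17 0 0 0;0 0 0 -18 0 0 0;0 0 0 -18.5 0 0 0;0 0 0 -18.9 0 0 0;0 0 0 -19.2 0 0 0;0 0 0 -19.2 0 0 0'; python3 -m inch '0.4 0 0 0 0 0 0;0.4 0 0 0 0 0 0;0.4 0 0 0 0 0 0;0.4 0 0 0 0 0 0;0.4 0 0 0 0 0 0'
```

```text
t: 18.7
eef_pos: [0.4391, -0.2511, 0.0269]
ee_rot: [-3.137, 0.002, 1.726]
force: [0.3, 0.6, 0.4]
width: 0.0125
t: 19.32
eef_pos: [0.4391, -0.2512, 0.0269]
ee_rot: [-3.137, 0.002, 1.726]
force: [-0.1, -0.4, -0.5]
width: 0.035
```

```bash
python3 -m inch '0.5 0 0 3 0 0 0;0.5 0 0 8 0 0 0;0.5 0 0 13 0 0 0;0.5 0 0 17 0 0 0;0.5 0 0 17 0 0 0'; python3 -m inch '1 4 6 0 0 0 -4;1 8 12 0 0 0 -8;1 12 18 -1 0 0 -12;1 15.3 23.7 -2 0 0 -14;1 15.3 23.7 -2 0 0 -14;1 15.3 23.7 -2 0 0 -14'; python3 - <<'E'
from h import *
np.set_printoptions(precision=4,suppress=True)
s=telemetry.get_state();print(s['q'],s['eef_pos'],s['ee_rot'])
f=grab_frame('scene');t=grab_frame('top')
for n,z in(('seat',.006),('block_foot',.006),('block_mid',.0585),('block_grip',.091)):
    a=pinpoint('scene',n);b=pinpoint('top',n)
    print(n,a and (a[0]['p'],a[0]['location'],atz(f,a[0]['location'],z)),b and (b[0]['p'],atz(t,b[0]['location'],z)))
# predicted pixel of axis points
for X in([.592,-.014,.006],[.592,-.014,.111],s['eef_pos']): print(proj(f,np.array(X)))
a=f['pixels'][100:300,110:330]
cv2.imwrite('pics/c8.png',cv2.resize(a,(660,600),interpolation=3)[:,:,::-1])
E
```

```text
t: 19.95
eef_pos: [0.441, -0.2517, 0.2004]
ee_rot: [3.14, 0.005, 1.727]
force: [-1.2, 0.1, -0.5]
width: 0.0441
t: 20.7
eef_pos: [0.5941, -0.0127, 0.1782]
ee_rot: [-3.141, 0.006, 1.485]
force: [-0.4, 0.7, 0.7]
width: 0.0869
[ 0.3107  0.2636 -0.2415  0.0057 -1.0689 -1.9701] [ 0.5941 -0.0127  0.1782] [-3.1407  0.0059  1.4849]
seat (0.6, [241.7, 219.7], array([ 0.5887, -0.0062,  0.006 ])) (0.85, array([ 0.5834, -0.0069,  0.006 ]))
block_foot (0.63, [236.6, 219.5], array([ 0.5777, -0.0128,  0.006 ])) (0.41, array([ 0.5942, -0.0103,  0.006 ]))
block_mid (0.87, [240.2, 205.6], array([ 0.5927, -0.0157,  0.0585])) (0.75, array([0.5723, 0.2249, 0.0585]))
block_grip (0.58, [238.5, 195.8], array([ 0.5923, -0.0206,  0.091 ])) (0.51, array([ 0.5967, -0.0109,  0.091 ]))
[np.float64(240.91040182605028), np.float64(221.81187799169862)]
[np.float64(239.83862103791188), np.float64(187.6067471739889)]
[np.float64(240.1733738308973), np.float64(163.70355522678972)]
```

View pics/c8.png

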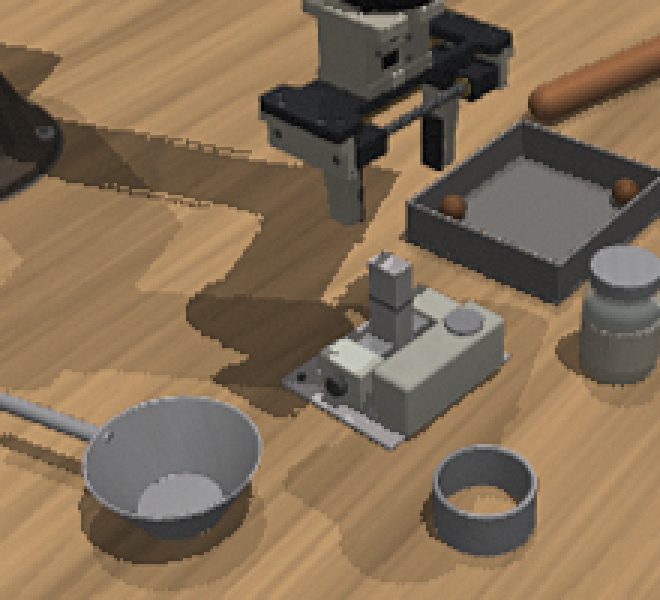

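The pan stands upright and free. The block top shows at (390,262) in the crop, within about 0.5 px of where I predicted it. I'll descend and grip.

```bash
python3 -m inch '1 -0.2 -0.1 -3 0 0 0;1 -0.2 -0.1 -7 0 0 0;1 -0.2 -0.1 -10 0 0 0;1 -0.2 -0.1 -10.6 0 0 0;0.2 -0.2 -0.1 -10.6 0 0 0;0.2 -0.2 -0.1 -10.6 0 0 0;0.2 -0.2 -0.1 -10.6 0 0 0;0.2 -0.2 -0.1 -10.6 0 0 0;0.2 -0.2 -0.1 -10.6 0 0 0;0.2 -0.2 -0.1 -10.6 0 0 0;0.2 -0.2 -0.1 -10.6 0 0 0;0.2 -0.2 -0.1 -10.6 0 0 0' 30; python3 -m inch '0 0 0 0 0 0 0;0 0 0 0 0 0 0;0 0 0 0 0 0 0;0 0 0 0 0 0 0;0 0 0 0 0 0 0;0 0 0 0 0 0 0' 50
```

```text
t: 22.7
eef_pos: [0.592, -0.0154, 0.0746]
ee_rot: [3.139, 0.003, 1.481]
force: [-1.1, 4.4, 0.6]
width: 0.0201
t: 23.45
eef_pos: [0.592, -0.0153, 0.0746]
ee_rot: [3.139, 0.003, 1.481]
force: [-0.8, 4.1, 0.0]
width: 0.0197
```

```bash
python3 -m inch '0 0.03 0.35 0.06 -2.9 0.25 0;0 0.06 0.69 0.1 -5.7 0.5 0;0 0.09 1.04 0.13 -8.6 0.75 0;0 0.12 1.38 0.14 -11.4 1 0;0 0.14 1.66 0.14 -13.7 1.2 0;0 0.14 1.66 0.14 -13.7 1.2 0;0 0.14 1.66 0.14 -13.7 1.2 0;0 0.14 1.66 0.14 -13.7 1.2 0'
```

```text
t: 24.45
eef_pos: [0.5931, -0.0008, 0.0761]
ee_rot: [3.139, 0.246, 1.481]
force: [2.6, -8.8, -1.9]
width: 0.02
```

```bash
python3 -m inch '0 0.01 0.15 0 0 0 0;0 0.01 0.15 0 0 0 0;0 -0.03 -0.4 0 4.6 -0.4 0;0 -0.07 -0.95 -0.08 9.2 -0.8 0;0 -0.11 -1.45 -0.15 13.9 -1.2 0;0 -0.11 -1.45 -0.15 13.9 -1.2 0'; python3 -m inch '0 -0.03 -0.35 0.06 2.9 -0.25 0;0 -0.06 -0.69 0.1 5.7 -0.5 0;0 -0.09 -1.04 0.13 8.6 -0.75 0;0 -0.12 -1.38 0.14 11.4 -1 0;0 -0.14 -1.66 0.14 13.7 -1.2 0;0 -0.16 -1.76 0.14 13.7 -1.2 0;0 -0.16 -1.76 0.14 13.7 -1.2 0'
```

```text
t: 25.2
eef_pos: [0.5926, -0.0158, 0.0753]
ee_rot: [3.139, 0.001, 1.478]
force: [-1.5, 6.2, 0.2]
width: 0.0199
t: 26.08
eef_pos: [0.5912, -0.0304, 0.0764]
ee_rot: [3.141, -0.241, 1.476]
force: [0.8, 13.8, 0.4]
width: 0.0198
```

```bash
python3 -m inch '0 -0.02 -0.25 0 0 0 0;0 -0.02 -0.25 0 0 0 0;0 0.03 0.4 0 -4.6 0.4 0;0 0.07 0.95 -0.06 -9.2 0.8 0;0 0.13 1.48 -0.1 -13.8 1.2 0;0 0.13 1.5 -0.1 -13.8 1.2 0;0 0.13 1.5 -0.1 -13.8 1.2 0'; python3 -m inch '0 0 0 0.4 0 0 0;0 0 0 0.8 0 0 0;0 0 0 1.2 0 0 0;0 0 0 1.2 0 0 0'
```

```text
t: 26.95
eef_pos: [0.5919, -0.0153, 0.0748]
ee_rot: [3.141, 0.001, 1.477]
force: [0.1, -0.4, -1.9]
width: 0.0196
t: 27.45
eef_pos: [0.5922, -0.0157, 0.0874]
ee_rot: [3.14, 0.001, 1.477]
force: [-0.9, 0.5, -1.9]
width: 0.0193
```

The wrist carries only the block's weight (-1.9 N), so the foot is passing the cheeks. I'll keep lifting.

```bash
python3 -m inch '0 0 0 0.5 0 0 0;0 0 0 1.2 0 0 0;0 0 0 2.2 0 0 0;0 0 0 3.5 0 0 0;0 0 0 5 0 0 0;0 0 0 5.5 0 0 0;0 0 0 5.5 0 0 0;0 0 0 5.5 0 0 0;0 0 0 5.5 0 0 0'; python3 - <<'E'
from h import *
f=grab_frame('scene')
s=telemetry.get_state();print(s['eef_pos'],s['qd'].round(4))
cv2.imwrite('pics/c9.png',cv2.resize(f['pixels'][100:300,110:330],(660,600),interpolation=3)[:,:,::-1])
E
```

```text
t: 28.58
eef_pos: [0.5919, -0.0157, 0.1419]
ee_rot: [3.141, 0.001, 1.477]
force: [0.4, 0.4, -1.8]
width: 0.02
[ 0.59200438 -0.01570033  0.14194978] [ 0.0005 -0.0002  0.0025 -0.001  -0.0009 -0.0014]
```

View pics/c9.png

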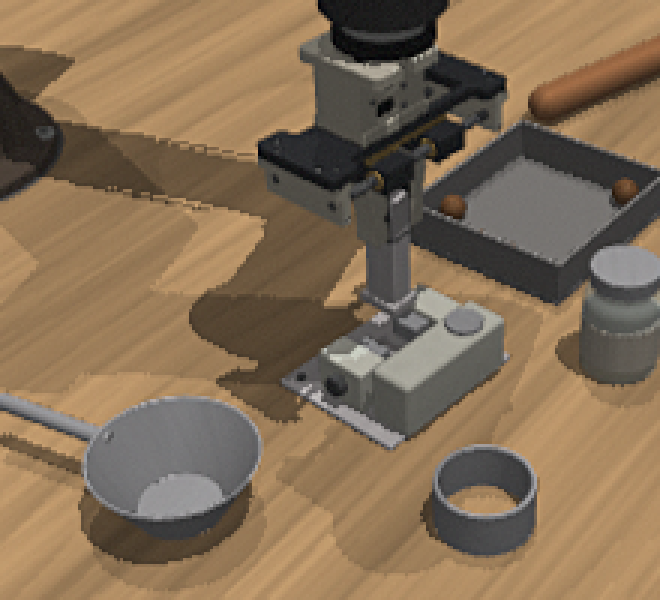

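The block hangs upright above the seat with its foot at about (388,305) in the crop, clear of the cheeks. The pan, jar, cutter and walnuts haven't moved. Handing in.

```bash
python3 -c "
from station import arm,telemetry
print(arm.job_done());s=telemetry.get_state();print(s['t'],s['eef_pos'],s['force'],s['width'])"
```

```text
the job is handed in; nothing more can be done
None
the job is handed in; nothing more can be done
```

I finished the task and handed it in at about 28.6 s of the 72 s allowed; the station gives no verdict.

- **Pan:** I tipped it over the tray, and the top picture showed all four walnuts inside. I then stood it back on its old spot and let go. The last picture shows it upright and empty.
- **Block:** I rocked it about 0.24 rad to each side. I didn't measure the cheeks directly, only estimated from the tool pose that each went back about 5 mm. The lift after that showed only the block's weight, about 1.9 N, so the foot came past them freely.
- **At hand-in:** The block was gripped at 50 N (opening 20 mm), upright and at rest over the seat. Its foot was about 70 mm above the bench by the tool height; the picture suggests nearer 60 mm. Both are within the 43 to 130 mm allowed.
- **Jar and cutter:** They looked unmoved in the last picture, but I didn't measure them again.

**What went wrong:** On the first pan grip the fingers closed while the arm was already rising, so only the fingertips held the handle. I set the pan down and gripped it again before carrying it. The state reading after hand-in was refused, so there are no numbers for the final second.

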